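# Clip a lino printing block into its registration jig

### The arm

A 7-joint arm with a two-finger parallel gripper is mounted at the origin on a cart in front of the work surface, level with it; the furniture and walls round the work are solid. World frame = base frame: x ahead of the robot, y to its left, z up, the work surface at z = 0. Lengths are in mm, angles in rad, forces in N, time in s.
With the tool pointing down it reaches from about 400 to 850 mm from the base axis. Payload 10.4 kg.
Tool frame: the origin (TCP) lies midway between the tips of the shut fingers; the grasp point (between the pads) lies 19 mm behind it; z points along the fingers, y is the line along which they close (so a half turn about z gives the same grasp; the last joint's range is limited). The gripper opens to 85 mm and grips with 20 to 120 N. Pads are 22 mm wide; open, the fingers measure 114 mm over their backs; the gripper's body (76 mm by 85 mm) begins 54 mm behind the grasp point. The pads swing forward as they close: fully open they stand 13 mm farther back than shut.
Start: joints at [1.163, 0.332, -0.065, 1.46, 0.022, 1.35, -0.088], TCP at [234.631, -579.309, 231.338] pointing down, gripper open.
Joint ranges: [-2.6, 2.6], [-0.5, 2.12], [-1.47, 1.34], [0.16, 2.42], [-1.27, 4.41], [0.06, 2.06], [-2.6, 2.6]. Speed limits (rad/s): [2.22, 2.22, 2.79, 2.79, 3.14, 3.14, 3.14].

### API

Orientations are given as a unit quaternion [x, y, z, w].
In Python, from workcell import r gives the robot as it stands.
- The arm moves only by the shell command python3 shift.py 'ROWS' [FORCE]. ROWS is rows parted by semicolons, their numbers by spaces, 1 to 8 of them, each of 5 numbers: dx, dy, dz in mm, then a turn about the tool's z in rad, then the finger opening in mm; each row is the pose to reach, as a shift and turn from the pose commanded when the command began, along the tool's axes at that moment; what a row does not reach only later rows make up. A row lasts 1/12 s, in which the tool goes at most 41.7 mm and 0.125 rad, less where a joint would pass 70% of its speed; a pose out of reach is approached as far as the arm can. The fingers move at their own pace and stop on an object; FORCE is the grip in N (left out, the last holds). Time passes only in rows, so rows that do not move let the fingers close. It prints the time, the measured TCP pose, the force, the opening and the grip force at its end.
- r.sense(): the state, without advancing time (a new reading comes with each control period).
- r.grab_frame(name): name is "scene" or "top" or "wrist"; returns a dict with "image" (420x560x3 uint8, blue, green, red), "fx", "fy", "cx", "cy" (pixels), "dist" ([k1, k2, p1, p2, k3] as OpenCV has them; the pictures are not rectified), "position" and "orientation" of the camera in the world. Camera axes: x right, y down, z forward; pixel columns grow to the right and rows downward; lengths in mm; the calibration is good to about 2 mm. A picture is of the moment at which its call begins. There is no depth.
- r.close_job(): hands the job in; it is judged then, once.
The state is a dict: "time": time; "qpos": joint angles; "joint_velocities": joint speeds; "joint_efforts": joint torques, N m; "tool_pos": TCP position; "eef_rot": TCP orientation; "ft_force": force on the tool from outside, world axes, zero at the start; "torque": the same for the moment, N m; "finger_gap": finger opening in mm; "finger_force": force on a finger pad.
Only numpy, scipy, OpenCV 4.12 (cv2) and the standard library are available. Lean on these libraries where they do the work, as an engineer would, in place of code of your own. Each camera call takes 0.05 s, during which the arm holds its last target. There are 200 camera calls.

### The job

Load the lino printing block into the printing jig, whose aluminium pocket is clamped at a different setting along its slots each time: hook the block's long narrow steel toe under the bridge first with the other end still raised, feel it gently (no more than about 20 N) up to the stop, then bring the raised end down and press until it snaps under the orange spring latch. The block must end lying flat and square, fully home in the pocket and let go; do not ram it, and leave the other things on the desk where they are.

Things in the scene. Friction and masses are not known exactly. Their poses are not given: they have to be found in the camera images.
- block: Lino printing block lying face up (loose, 0.2 to 0.4 kg): 6 mm dark steel base plate, 26 mm light wood, 4 mm terracotta-red lino with a pale fern leaf cut in it; body 120 long (x) x 56 wide (y) x 36 mm high. Origin: centre of the underside, z up. The base plate sticks out at both ends: the toe at +x, the heel at -x (40 mm wide, 8 mm long, 6 mm thick, its end at x = -68 mm).
- toe_tip (a point): Lower edge of the tip of the block's steel toe, at x = +74 mm, y = 0, z = 0 in the block's frame. The toe is 14 mm long, 36 mm wide and 6 mm thick, level with the block's underside. At the start it points away from the robot, within 0.5 rad of straight ahead.
- block_grip (a point): Point 31 mm above the middle of the block's underside. Grip the block here across its 56 mm width (y): fingertips 20 mm or less below this point pass above the pocket's 10 mm side walls.
- jig: Jig base fixed to the desk: plywood 242 x 124 x 8 mm. Origin on the desk; x runs along the pocket to the bridge, away from the robot within 0.25 rad. The aluminium pocket on it (walls, bridge, stop, latch) is one carriage clamped up to 15 mm either way along x from the middle of its slots. That setting varies and is NOT in the state: find it by touch or sight.
- seat (a point): Point on the pocket floor (8 mm above the desk), axes as the jig's: a seated block's origin lies here if the carriage is in mid-setting, else up to 15 mm along x from it (block x along this x, lino face 36 mm above). Side walls, mid-setting x = -52 to 58 mm: inner faces y = +-29.25 mm (1.25 mm play each side), 10 mm over the floor, top 4 mm sloping outwards at 45 degrees as a lead-in.
- bridge_mid (a point): Where the bridge's lower edge on the pocket's side would be in mid-setting: 64 mm from the seat along x, 11 mm above the pocket floor (shifts with the carriage). The bridge runs on 18 mm, is 6 mm thick, 70 mm wide, with an opening 46 mm wide; 11.25 mm in, a firm stop for the toe leaves a seated block 1.25 mm of play. Tilted 0.2 to 0.27 rad, toe down on the floor, the toe slides under.
- latch_mid (a point): Where the latch nose's tip (underside) would be in mid-setting: 63 mm from the seat along -x, 7.5 mm above the pocket floor, 5 mm over a seated heel (shifts with the carriage). Above the 3 mm thick nose a ramp 30 degrees from upright leans away from the pocket, up to 23 mm above the floor. Beside it two end stops, 10 mm high, 6.25 mm farther along -x.
- latch_part (a joint): Orange spring latch, 18 mm wide: 0 with its nose fully out over the pocket, up to 0.011 m as it is pushed back toward -x of the jig; it springs out again by itself (3 N at 0, 300 N/m). A heel pressed down on the ramp (5 to 12 N on that end) pushes it back and snaps beneath the nose; a block let go on the ramp stays there with its heel up.
- mug: Bystander: white spotted mug, 91 mm high; leave it alone.
- masking_tape: Bystander: roll of masking tape, 103 mm across, lying flat; leave it alone.
- stapler: Bystander: blue and black stapler, 130 mm; leave it alone.
- eraser: Bystander: eraser in a blue sleeve, 52 mm; leave it alone.
- marker_3: Bystander: red and white marker pen, 134 mm; leave it alone.
- glue_tube: Bystander: red glue tube, 136 mm; leave it alone.

How it is judged (in metres and radians):
On the way:
1. the toe is down in the bridge end of the pocket while the heel end is still raised (x of toe_tip in the frame of seat between 0.056 and 0.096 m and z of toe_tip in the frame of seat between -0.003 and 0.009 m and z of block in the frame of seat above 0.005 m), for 0.1 s.
At the end, for the whole second after the job is handed in: The block lies at rest on the pocket floor, toe under the bridge, heel under the latch: origin within 17.5 mm of the seat along the pocket, 3 mm across, 1.5 mm in height; level within 0.02 rad, along the pocket within 0.05 rad; latch within 1.5 mm of fully out (x of block in the frame of seat between -0.0175 and 0.0175 m and y of block in the frame of seat between -0.003 and 0.003 m and z of block in the frame of seat between -0.002 and 0.0015 m and x of toe_tip in the frame of seat above 0.055 m and angle between block's own z axis and vertical below 0.02 rad and angle between the x axis of block and the x axis of seat, either way round below 0.05 rad and value of joint latch_part below 0.0015 m and linear speed of block below 0.01 m/s); the robot touches nothing.
It fails at once if the block, its heel end still up in the air, is pushed against the jig with more than 25 N (contact force between block and jig above 25 N and z of block in the frame of seat above 0.014 m).
It fails at once if the block is rammed against the jig with more than 60 N (contact force between block and jig above 60 N).
It fails at once if another thing on the desk is moved by more than 20 mm (distance of any of mug, masking_tape, stapler, eraser, marker_3, glue_tube from where it was at the start of the episode above 0.02 m).
It also fails if it takes over 48 s, if anything falls off the work surface, if the arm or the gripper's body presses on something with over 40 N, if the wrist force passes 120 N, or if a joint passes its speed limit or range.

## Working session

There is one attempt and no reset: what is moved stays moved. The work goes in short steps, Python scripts to look and compute and a shell command to move; the robot and the scene stay as the last step left them, time stands still between calls to the robot, and variables do not carry over. Pictures are saved under pics/ and viewed, at most 10 in all, crops included, and the job is handed in when it is done.

```bash
ls; mkdir -p pics; python3 - <<'E'
from workcell import r
import cv2,numpy as np
for n in("scene","top"):
    f=r.grab_frame(n); cv2.imwrite(f"pics/{n}0.png",f["image"]); np.save(f"pics/{n}0.npy",f,allow_pickle=True)
    print({k:v for k,v in f.items() if k!="image"})
print(r.sense())
E
```

```text
pics
shift.py
workcell.py
{'fx': 389.6923691239539, 'fy': 389.6923691239539, 'cx': 287.4266457193428, 'cy': 210.83719701117923, 'dist': array([-0.09751605,  0.        ,  0.        ,  0.        ,  0.        ]), 'position': array([1391.53708275, -144.78993294,  493.29930531]), 'orientation': array([ 0.66338663,  0.54270748, -0.33765563, -0.38906998])}
{'fx': 379.39767330611704, 'fy': 379.39767330611704, 'cx': 278.6144684206727, 'cy': 206.49795348291238, 'dist': array([0.03294819, 0.        , 0.        , 0.        , 0.        ]), 'position': array([ 380.98922712,    8.36575317, 1216.9359523 ]), 'orientation': array([ 0.71454918, -0.69514685,  0.06049969, -0.05030025])}
{'time': 0.1, 'qpos': array([ 1.16335257,  0.33279522, -0.06470014,  1.4608395 ,  0.02160384,
        1.3499149 , -0.08848063]), 'joint_velocities': array([-0.00048243, -0.0020027 ,  0.00103079, -0.00151046,  0.00036927,
       -0.00011482, -0.00042517]), 'joint_efforts': array([ 1.32406076e-03, -6.26746273e+01,  4.90608369e-02, -3.92429888e+01,
        1.63742312e-02,  6.84522092e-03, -7.02641188e-06]), 'tool_pos': array([ 234.50498092, -578.97864622,  230.61241541]), 'eef_rot': array([ 9.81540020e-01,  1.91255829e-01, -1.50427472e-04, -6.12502278e-04]), 'ft_force': array([-0.14248537,  0.46529174, -0.25300958]), 'torque': array([-0.01536576,  0.01322725,  0.04182783]), 'finger_force': 0.0, 'finger_gap': 85.26969360108656}
```
View pics/top0.png

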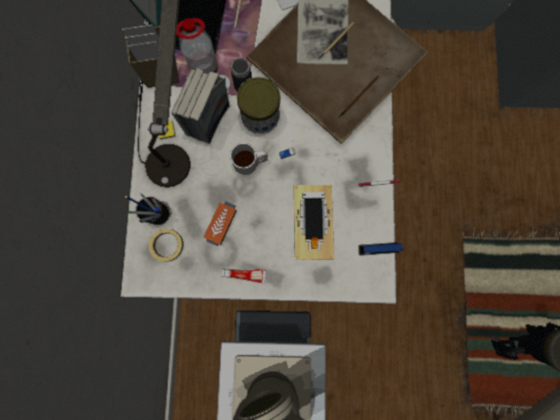

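View pics/scene0.png

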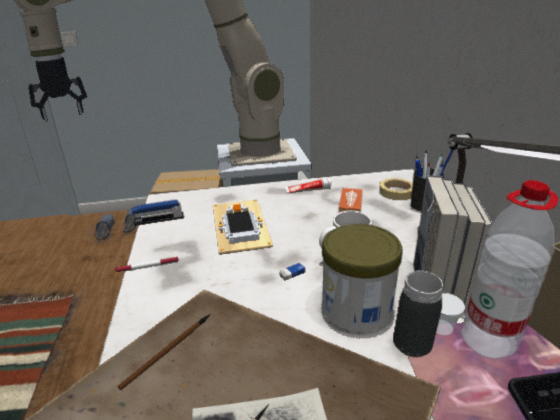

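The top view shows the block (red lino) at about (219,223), and the jig at about (313,222) with the orange latch at (314,243). The mug, eraser, tape, glue, marker and stapler are all clear of the path. The scene view shows the block at (350,198) and the jig at (240,226).

```bash
cat > h.py <<'E'
import cv2,numpy as np
from scipy.spatial.transform import Rotation as R
def ray(f,uv):
    K=np.array([[f["fx"],0,f["cx"]],[0,f["fy"],f["cy"]],[0,0,1]])
    p=cv2.undistortPoints(np.array(uv,float).reshape(-1,1,2),K,np.array(f["dist"])).reshape(-1,2)
    d=R.from_quat(f["orientation"]).apply(np.c_[p,np.ones(len(p))])
    return np.array(f["position"]),d
def plane(f,uv,z):
    o,d=ray(f,uv); return o+d*((z-o[2])/d[:,2])[:,None]
def tri(f,a,g,b):
    o,d=ray(f,a);p,e=ray(g,b);out=[]
    for x,y in zip(d,e):
        s,t=np.linalg.lstsq(np.c_[x,-y],p-o,rcond=None)[0]
        q,w=o+s*x,p+t*y; out.append(np.r_[(q+w)/2,np.linalg.norm(q-w)])
    return np.array(out)
def blob(f,lo,hi,roi=None,close=5):
    hsv=cv2.cvtColor(f["image"],cv2.COLOR_BGR2HSV)
    m=cv2.inRange(hsv,np.array(lo),np.array(hi))
    if roi: k=np.zeros_like(m);x0,y0,x1,y1=roi;k[y0:y1,x0:x1]=255;m&=k
    m=cv2.morphologyEx(m,cv2.MORPH_CLOSE,np.ones((close,close)))
    c=max(cv2.findContours(m,cv2.RETR_EXTERNAL,cv2.CHAIN_APPROX_NONE)[0],key=cv2.contourArea)
    return c.reshape(-1,2).astype(float)
def rect(f,c,z):
    P=plane(f,c,z)[:,:2].astype(np.float32)
    (x,y),(a,b),_=q=cv2.minAreaRect(P); B=cv2.boxPoints(q)
    e=max((B[1]-B[0],B[2]-B[1]),key=np.linalg.norm); e=e*np.sign(e[0])
    return x,y,sorted((a,b)),np.arctan2(e[1],e[0])
def mid(c):
    M=cv2.moments(c.astype(np.float32)); return [M["m10"]/M["m00"],M["m01"]/M["m00"]]
E
python3 - <<'E'
from h import *
t=np.load("pics/top0.npy",allow_pickle=True).item();s=np.load("pics/scene0.npy",allow_pickle=True).item()
red=((3,90,60),(14,255,255)); tan=((14,40,80),(30,255,255))
a=blob(t,*red,(190,180,250,250));b=blob(s,*red,(335,183,366,216))
print("block",rect(t,a,36),rect(s,b,36),tri(t,mid(a),s,mid(b)))
a=blob(t,*tan,(285,175,340,270),25);b=blob(s,*tan,(205,190,280,258),25)
print("jig",rect(t,a,8),rect(s,b,8),tri(t,mid(a),s,mid(b)))
E
```

```text
block (511.0024108886719, 176.39450073242188, [58.435062408447266, 121.70640563964844], np.float32(-0.3879539)) (513.101806640625, 176.6397705078125, [55.223209381103516, 129.11654663085938], np.float32(-0.3821952)) [[5.10618255e+02 1.77229815e+02 3.27294155e+01 7.08285633e-03]]
jig (527.1124877929688, -119.56562805175781, [126.27018737792969, 238.97918701171875], np.float32(0.029488547)) (528.6689453125, -119.62120056152344, [124.69792175292969, 254.89871215820312], np.float32(0.038805634)) [[ 525.90451965 -119.57100088   -4.24378821    1.14999415]]
```

```bash
python3 shift.py '443 -317 -90 0.355 85;443 -317 -90 0.355 85;443 -317 -90 0.355 85;443 -317 -90 0.355 85;443 -317 -90 0.355 85;443 -317 -90 0.355 85;443 -317 -90 0.355 85;443 -317 -90 0.355 85'
```

```text
time: 0.77
tool_pos: [410.7, -300.3, 285.7]
eef_rot: [1.0, 0.015, -0.0, 0.0]
ft_force: [1.3, -0.7, -0.3]
finger_gap: 84.8
finger_force: 0.0
```

```bash
python3 shift.py '90 -175 -35 0 85;90 -175 -35 0 85;90 -175 -35 0 85;90 -175 -35 0 85;90 -175 -35 0 85;90 -175 -35 0 85;90 -175 -35 0 85'; python3 - <<'E'
from workcell import r
import cv2,numpy as np
f=r.grab_frame("wrist"); cv2.imwrite("pics/w1.png",f["image"]); np.save("pics/w1.npy",f,allow_pickle=True)
print({k:v for k,v in f.items() if k!="image"},r.sense()["tool_pos"],r.sense()["eef_rot"])
E
```

```text
time: 1.35
tool_pos: [495.6, -122.5, 320.5]
eef_rot: [1.0, 0.017, 0.0, -0.0]
ft_force: [-0.6, -1.2, 0.1]
finger_gap: 85.2
finger_force: 0.0
{'fx': 329.2084545255245, 'fy': 329.2084545255245, 'cx': 280.4373658369546, 'cy': 212.83429877922757, 'dist': array([-0.04084823,  0.        ,  0.        ,  0.        ,  0.        ]), 'position': array([ 568.418563  , -119.19383407,  464.43842118]), 'orientation': array([ 0.71126617, -0.68777544, -0.10092828,  0.10430183])} [ 494.96346176 -124.342097    320.20935333] [ 9.99879771e-01  1.55031495e-02 -2.93204302e-04  9.55062483e-05]
```

View pics/w1.png

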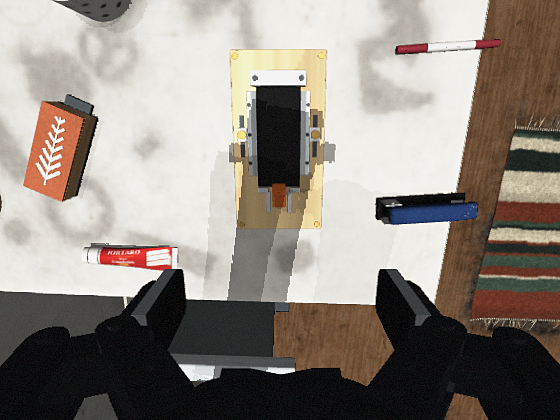

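The wrist view shows the jig plywood at columns 231–325 and rows 50–229. The bridge is at about (279,78), the black pocket floor spans columns 250–305, and the orange latch is at (278,195). The block is at (60,150), with its steel toe at (80,103).

```bash
python3 shift.py '-11 -316 80 0.416 85;-11 -316 80 0.416 85;-11 -316 80 0.416 85;-11 -316 80 0.416 85;-11 -316 80 0.416 85;-11 -316 80 0.416 85;-11 -316 80 0.416 85;-11 -316 80 0.416 85'; python3 - <<'E'
from workcell import r
import cv2,numpy as np
f=r.grab_frame("wrist"); cv2.imwrite("pics/w2.png",f["image"]); np.save("pics/w2.npy",f,allow_pickle=True)
print(f["position"],r.sense()["tool_pos"],r.sense()["eef_rot"])
E
```

```text
time: 2.07
tool_pos: [474.7, 187.2, 240.8]
eef_rot: [0.981, -0.193, 0.0, 0.0]
ft_force: [0.4, -0.4, 1.0]
finger_gap: 84.8
finger_force: 0.0
[542.07393264 160.28612662 384.66716401] [471.84083493 195.60286788 239.04255997] [ 0.98194539 -0.18915742 -0.00131468 -0.00100101]
```

View pics/w2.png

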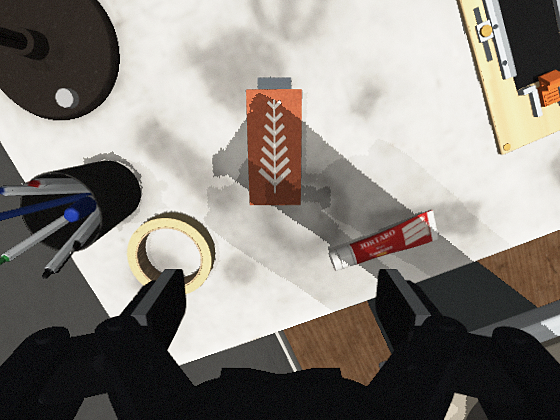

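The wrist view shows the red top with corners at about (246,90), (303,90), (300,205) and (249,205), and the steel toe at (275,83). The glue tube and tape are clear of the finger places.

```bash
python3 - <<'E'
from h import *
A,B=[np.load(f"pics/w{i}.npy",allow_pickle=True).item() for i in(1,2)]
red=((3,90,30),(14,255,255)); tan=((14,40,60),(30,255,255)); org=((5,170,60),(16,255,255))
a=blob(A,*red,(10,85,110,210),15);b=blob(B,*red,(230,80,315,215),15)
print("block",rect(A,a,36),rect(B,b,36))
q=lambda c:cv2.boxPoints(cv2.minAreaRect(c.astype(np.float32))).tolist()
cA=cv2.approxPolyDP(a.astype(np.float32),8,True).reshape(-1,2);cB=cv2.approxPolyDP(b.astype(np.float32),8,True).reshape(-1,2)
print(cA.tolist(),cB.tolist()); print("mid tri",tri(A,mid(a),B,mid(b)))
c=blob(A,*tan,(200,40,340,240),45); print("jig",rect(A,c,8))
o=blob(A,*org,(265,178,295,215),3); print("latch px",o.min(0),o.max(0),plane(A,[[o[:,0].mean(),o[:,1].min()]],19).round(1))
cv2.imwrite("pics/jig.png",cv2.resize(A["image"][40:240,220:335],None,fx=3,fy=3,interpolation=cv2.INTER_CUBIC))
E
```

```text
block (512.5196533203125, 172.31253051757812, [70.01007843017578, 126.4726333618164], np.float32(-0.38528073)) (512.3695068359375, 179.4473876953125, [55.98936080932617, 119.37010192871094], np.float32(-0.3842138))
[[42.0, 101.0], [23.0, 185.0], [61.0, 201.0], [74.0, 193.0], [93.0, 117.0]] [[247.0, 89.0], [250.0, 204.0], [300.0, 204.0], [301.0, 89.0]]
mid tri [[514.74033859 178.51902513  26.04765479   0.56785588]]
jig (528.6367797851562, -117.48603057861328, [124.1252670288086, 241.2279510498047], np.float32(0.036958423))
latch px [272. 183.] [284. 206.] [[ 477.7 -119.2   19. ]]
```

View pics/jig.png

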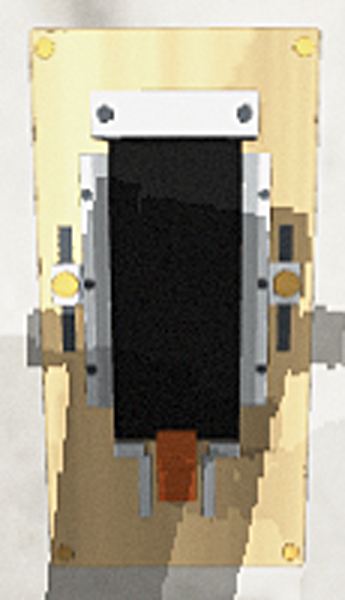

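The crop shows the white bridge from (92,90) to (258,138) in crop pixels, the floor edges at crop columns ~110 and 242, and the latch nose at (177,432). The clamp screws sit close to the middle of their slots.

```bash
python3 - <<'E'
from h import *
from workcell import r
A=np.load("pics/w1.npy",allow_pickle=True).item()
p=lambda L,z:plane(A,[[x/3+220,y/3+40] for x,y in L],z).round(1)[:,:2].tolist()
print("bridge near edge z25",p([(92,138),(258,138)],25),"far",p([(92,90),(258,90)],25))
print("floor under-bridge edges z8-18",p([(108,140),(242,140),(114,437),(240,440)],8))
print("walls outer z18",p([(79,154),(270,154),(86,404),(266,404)],18))
print("latch nose",p([(158,432),(196,432)],19), "ramptop",p([(158,432),(196,432)],31))
print("plywood",p([(32,28),(320,28),(48,566),(307,566)],8))
s=r.sense();print(s["tool_pos"],s["eef_rot"])
# go to grip
yaw=2*np.arctan2(s["eef_rot"][1],s["eef_rot"][0]);print("yaw",yaw)
o=np.array([512.2,178.5]);u=np.array([np.cos(-.385),np.sin(-.385)])
g=o-40*u;d=g-s["tool_pos"][:2];tx=np.array([np.cos(yaw),np.sin(yaw)]);ty=np.array([tx[1],-tx[0]])
print(g,d@tx,d@ty,s["tool_pos"][2]-7)
E
```

```text
bridge near edge z25 [[601.8, -80.6], [604.1, -150.1]] far [[620.6, -80.4], [622.9, -149.1]]
floor under-bridge edges z8-18 [[602.4, -86.1], [604.4, -144.4], [470.6, -90.7], [471.2, -150.1]]
walls outer z18 [[595.7, -74.5], [598.4, -156.1], [487.7, -78.3], [490.5, -160.4]]
latch nose [[476.0, -111.5], [476.6, -129.0]] ramptop [[478.5, -111.8], [479.1, -128.7]]
plywood [[646.6, -53.2], [650.6, -175.2], [405.2, -59.3], [409.4, -186.1]]
[471.84083493 195.60286788 239.04255997] [ 0.98194539 -0.18915742 -0.00131468 -0.00100101]
yaw -0.38060853765659863
[475.12806269 193.52236547] 3.8248661603947305 0.7104615068554399 232.04255996795956
```

```bash
python3 shift.py '4 1 40 0 85;4 1 80 0 85;4 1 120 0 85;4 1 160 0 85;4 1 195 0 85;4 1 222 0 85;4 1 232 0 85;4 1 232 0 85'; python3 shift.py '0 0 0 0 45;0 0 0 0 45;0 0 0 0 45;0 0 0 0 45;0 0 0 0 45;0 0 0 0 45' 20
```

```text
time: 2.78
tool_pos: [476.3, 182.4, 6.3]
eef_rot: [0.981, -0.193, -0.002, 0.002]
ft_force: [-1.0, -0.0, 0.2]
finger_gap: 85.0
finger_force: 0.0
time: 3.28
tool_pos: [479.6, 185.4, 11.2]
eef_rot: [0.981, -0.192, 0.002, -0.001]
ft_force: [-0.3, 1.9, 7.3]
finger_gap: 55.8
finger_force: 21.4
```

```bash
python3 shift.py '0 0 -10 0 45;0 0 -20 0 45;0 0 -30 0 45;0 0 -30 0 45;0 0 -30 0 45;0 0 -30 0 45'; python3 - <<'E'
from workcell import r
import cv2,numpy as np
f=r.grab_frame("wrist"); g=r.grab_frame("scene");
np.save("pics/w3.npy",f,allow_pickle=True)
cv2.imwrite("pics/w3.png",np.hstack([f["image"][60:360,120:430],cv2.resize(g["image"][140:240,300:400],(300,300),interpolation=cv2.INTER_CUBIC)]))
print(r.sense()["tool_pos"],r.sense()["ft_force"],r.sense()["torque"])
E
```

```text
time: 3.78
tool_pos: [478.0, 184.6, 39.3]
eef_rot: [0.981, -0.192, -0.0, 0.0]
ft_force: [0.2, -0.4, -3.0]
finger_gap: 56.2
finger_force: 21.9
[477.77775209 184.61456917  38.9485577 ] [-0.5246533  -0.27683218 -3.9162363 ] [0.03687589 0.07912125 0.00078664]
```

View pics/w3.png

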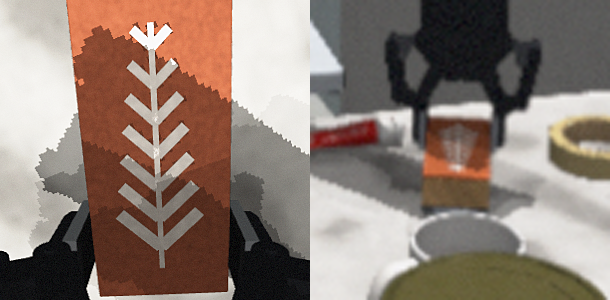

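The crop shows the block held between the pads with the lino filling the view. The lino's edges narrow from about columns 67–242 at the top of the crop to 98–228 near the heel, so I will work out the tilt from those widths.

```bash
cat > tilt.py <<'E'
from h import *
from workcell import r
def tilt(save=None):
    f=r.grab_frame("wrist");s=r.sense()
    if save: np.save(save,f,allow_pickle=True)
    hsv=cv2.cvtColor(f["image"],cv2.COLOR_BGR2HSV)
    m=cv2.inRange(hsv,np.array((3,90,20)),np.array((14,255,255)))
    m=cv2.morphologyEx(m,cv2.MORPH_CLOSE,np.ones((25,25)))
    n,l,st,_=cv2.connectedComponentsWithStats(m);k=1+st[1:,4].argmax();m=l==k
    rows=np.where(m.any(1))[0];y0,y1=rows[0],rows[-1];P=[]
    yaw=2*np.arctan2(s["eef_rot"][1],s["eef_rot"][0]);ux=np.array([np.cos(yaw),np.sin(yaw),0]);uy=np.array([-ux[1],ux[0],0])
    for y in np.linspace(y0+.12*(y1-y0),y1-.12*(y1-y0),12).astype(int):
        x=np.where(m[y])[0];o,d=ray(f,[[x[0]-.5,y],[x[-1]+.5,y]])
        d=d/(d@ux)[:,None] if 0 else d/d[:,2:]   # scaled to unit vertical
        w=np.linalg.norm((d[0]-d[1])@np.c_[uy]); h=56/w
        P.append(np.array(o)-h*d.mean(0)*1 if 0 else np.array(o)+(-h)*d.mean(0))
    P=np.array(P);X=(P-np.array(s["tool_pos"]))@ux;Y=(P-np.array(s["tool_pos"]))@uy
    c=np.polyfit(X,P[:,2],1);res=(P[:,2]-np.polyval(c,X)).std()
    print("rows",y0,y1,"slope rad %.3f"%np.arctan(c[0]),"top z at tool x %.1f"%c[1],"res %.1f"%res,"X",X[[0,-1]].round(1),"Y",Y.mean().round(1),"tool",s["tool_pos"].round(1),"yaw %.3f"%yaw,"F",s["ft_force"].round(1),"M",s["torque"].round(2),"t",s["time"])
if __name__=="__main__": tilt()
E
python3 tilt.py
```

```text
rows 48 356 slope rad -0.036 top z at tool x 65.4 res 0.6 X [82.8 -7.4] Y 2.3 tool [477.8 184.7  38.9] yaw -0.386 F [ 0.   0.4 -2.6] M [0.08 0.1  0.06] t 3.9333
```

The block held level (tilt about 0.04), so the pads resist turning. I will set it down and regrip higher, right at the heel end, so that it can pivot about its toe on the desk.

```bash
python3 shift.py '0 0 12 0 45;0 0 24 0 45;0 0 29 0 45;0 0 29 0 45;0 0 29 0 75;0 0 29 0 75;0 0 18 0 75;0 0 18 0 75'; python3 - <<'E'
from tilt import *
f=r.grab_frame("wrist");s=r.sense()
hsv=cv2.cvtColor(f["image"],cv2.COLOR_BGR2HSV)
m=cv2.morphologyEx(cv2.inRange(hsv,np.array((3,90,20)),np.array((14,255,255))),cv2.MORPH_CLOSE,np.ones((25,25)))
c=max(cv2.findContours(m,0,1)[0],key=cv2.contourArea).reshape(-1,2).astype(float)
x,y,w,a=rect(f,c,36);yaw=2*np.arctan2(s["eef_rot"][1],s["eef_rot"][0])
t=s["tool_pos"];d=np.array([x-t[0],y-t[1]]);u=np.array([np.cos(yaw),np.sin(yaw)])
print(x,y,w,a,"yaw",yaw,"tool",t,"centre ahead",d@u,"left",d@[-u[1],u[0]],s["time"])
E
```

```text
time: 4.6
tool_pos: [479.0, 185.3, 23.1]
eef_rot: [0.981, -0.192, 0.001, -0.0]
ft_force: [0.1, 0.1, 0.8]
finger_gap: 74.6
finger_force: 0.0
508.822021484375 174.04466247558594 [56.240962982177734, 120.47816467285156] -0.35066617 yaw -0.38625334486774193 tool [479.0463471  185.23640944  22.6408804 ] centre ahead 31.79817095364138 left 0.8498877507871097 4.65
```

```bash
python3 shift.py '-23 -1 0 -0.03 75;-23 -1 3 -0.03 75;-23 -1 3 -0.03 45;-23 -1 3 -0.03 45;-23 -1 3 -0.03 45;-23 -1 3 -0.03 45' 20; python3 shift.py '0 0 -4 0 45;0 0 -8 0 45;0 0 -12 0 45;0 0 -16 0 45;0 0 -20 0 45;0 0 -20 0 45;0 0 -20 0 45'; python3 tilt.py
```

```text
time: 5.15
tool_pos: [457.5, 194.2, 18.6]
eef_rot: [0.984, -0.178, 0.0, 0.0]
ft_force: [-2.1, -0.6, 3.8]
finger_gap: 55.3
finger_force: 21.9
time: 5.73
tool_pos: [457.4, 194.4, 38.7]
eef_rot: [0.984, -0.177, 0.0, -0.0]
ft_force: [0.2, 0.4, -3.5]
finger_gap: 55.4
finger_force: 22.0
rows 0 299 slope rad -0.039 top z at tool x 56.7 res 0.3 X [100.4  12.8] Y 0.1 tool [457.3 194.4  38.5] yaw -0.356 F [-0.3  0.6 -2.9] M [ 0.08  0.18 -0.01] t 5.7833
```

Still level at the far heel grip. So I will regrip at the middle and get the tilt by lowering the heel onto the latch top, with the toe pivoting down to the pocket floor.

```bash
python3 shift.py '0 0 10 0 45;0 0 19 0 45;0 0 21 0 45;0 0 21 0 75;0 0 21 0 75;0 0 15 0 75;40 0 15 0 75;56 0 15 0 75'; python3 shift.py '0 0 0 0 75;0 0 4 0 75;0 0 4 0 45;0 0 4 0 45;0 0 4 0 45;0 0 4 0 45' 40;  python3 shift.py '0 0 -30 0 45;0 0 -70 0 45;0 0 -80 0 45;0 0 -80 0 45;0 0 -80 0 45'; python3 tilt.py
```

```text
time: 6.45
tool_pos: [512.7, 173.5, 24.1]
eef_rot: [0.984, -0.177, 0.001, 0.0]
ft_force: [0.8, -0.9, 0.2]
finger_gap: 75.0
finger_force: 0.0
time: 6.95
tool_pos: [508.9, 175.2, 19.1]
eef_rot: [0.984, -0.177, -0.0, 0.0]
ft_force: [-0.1, 0.5, -2.8]
finger_gap: 55.0
finger_force: 43.4
time: 7.37
tool_pos: [509.5, 174.8, 99.0]
eef_rot: [0.984, -0.177, 0.0, 0.0]
ft_force: [-0.4, -0.3, -2.9]
finger_gap: 55.2
finger_force: 44.9
rows 140 373 slope rad 0.012 top z at tool x 116.0 res 0.3 X [ 53.6 -28.9] Y 1.1 tool [508.8 174.5  98. ] yaw -0.356 F [-0.2  0.2 -3.4] M [-0.05  0.04 -0.01] t 7.4167
```

```bash
python3 shift.py '115 270 0 -0.391 45;115 270 0 -0.391 45;115 270 0 -0.391 45;115 270 0 -0.391 45;115 270 0 -0.391 45;115 270 0 -0.391 45;115 270 0 -0.391 45;115 270 0 -0.391 45'; python3 shift.py '0 0 0 0 45;0 0 0 0 45;0 0 0 0 45;0 0 0 0 45;0 0 0 0 45';python3 tilt.py
```

```text
time: 8.08
tool_pos: [521.1, -125.2, 97.0]
eef_rot: [1.0, 0.014, -0.002, 0.001]
ft_force: [-0.9, -0.7, -2.6]
finger_gap: 54.8
finger_force: 44.9
time: 8.5
tool_pos: [523.2, -116.8, 98.9]
eef_rot: [1.0, 0.019, -0.0, -0.0]
ft_force: [-0.3, 0.3, -2.6]
finger_gap: 54.7
finger_force: 44.9
rows 140 373 slope rad -0.005 top z at tool x 116.2 res 0.4 X [ 53.2 -28.3] Y 1.0 tool [ 523.3 -117.    99.1] yaw 0.037 F [-0.2 -0.8 -3.3] M [0.03 0.01 0.01] t 8.55
```

```bash
python3 shift.py '0 0 20 0 45;0 0 34 0 45;0 0 34 0 45;0 0 34 0 45'; python3 - <<'E'
from tilt import *
f=r.grab_frame("wrist");np.save("pics/w4.npy",f,allow_pickle=True)
cv2.imwrite("pics/w4.png",cv2.resize(f["image"][30:300,150:420],(600,600),interpolation=cv2.INTER_CUBIC));print(r.sense()["tool_pos"])
E
```

```text
time: 8.88
tool_pos: [522.9, -117.6, 65.1]
eef_rot: [1.0, 0.018, -0.001, -0.0]
ft_force: [-0.1, 0.9, -3.5]
finger_gap: 54.9
finger_force: 44.8
[ 523.61118212 -117.86391112   65.95866288]
```

View pics/w4.png

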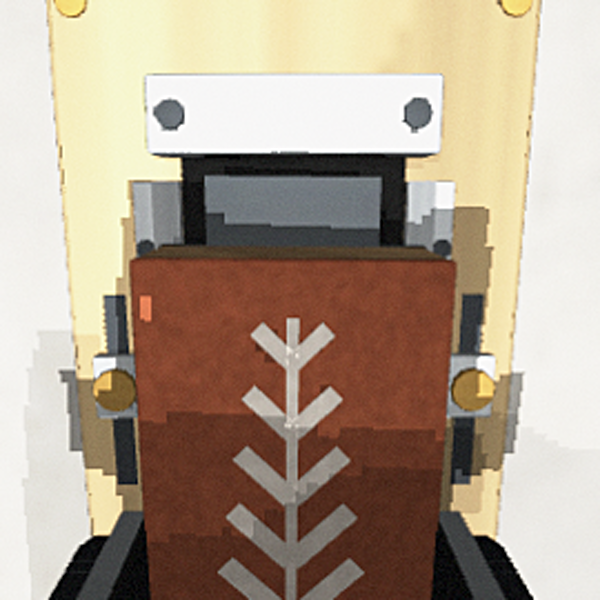

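The view shows the block centred on the jig: the bridge spans columns 146–443 (edge at row 153), the toe 204–382 (tip at row 175), and the body 132–456.

```bash
python3 - <<'E'
from h import *
f=np.load("pics/w4.npy",allow_pickle=True).item()
p=lambda x,y,z:plane(f,[[150+x*.45,30+y*.45]],z)[0].round(1)
print("toe tip L/R",p(204,176,53),p(382,176,53),"bridge edge",p(147,154,25),p(443,154,25),"body top edge",p(132,260,83),p(456,260,83))
print("screws",p(115,390,20),p(474,390,20),"slots",p(113,296,9),p(122,486,9))
E
```

```text
toe tip L/R [597.4 -96.6  53. ] [ 598.7 -132.9   53. ] bridge edge [602.3 -79.8  25. ] [ 604.8 -150.6   25. ] body top edge [583.  -87.8  83. ] [ 585.  -142.9   83. ]
screws [541.9 -69.1  20. ] [ 545.3 -165.5   20. ] slots [565.5 -66.8   9. ] [509.3 -67.5   9. ]
```

```bash
python3 shift.py '0 0 8 0 45;0 0 14 0 45;0 0 17 0 45;0 0 19 0 45' 20; python3 tilt.py; python3 shift.py '0 0 2 0 45;0 0 3 0 45;0 0 4 0 45'; python3 tilt.py
```

```text
time: 9.27
tool_pos: [524.6, -118.1, 47.1]
eef_rot: [1.0, 0.017, 0.001, 0.0]
ft_force: [2.4, 1.2, 5.4]
finger_gap: 54.9
finger_force: 45.9
rows 137 373 slope rad -0.074 top z at tool x 65.8 res 1.1 X [ 53.8 -24. ] Y 0.6 tool [ 524.6 -118.1   47. ] yaw 0.035 F [2.  0.6 5.8] M [ 0.17 -0.08 -0.01] t 9.3167
time: 9.57
tool_pos: [525.3, -118.0, 43.9]
eef_rot: [1.0, 0.018, 0.002, 0.0]
ft_force: [2.5, 1.3, 5.7]
finger_gap: 55.1
finger_force: 46.2
rows 146 377 slope rad -0.099 top z at tool x 61.5 res 0.9 X [ 50.3 -28.4] Y 0.8 tool [ 525.2 -118.1   43.7] yaw 0.035 F [3.3 1.3 5.8] M [ 0.21 -0.23 -0.06] t 9.6167
```

```bash
python3 shift.py '0 0 1.5 0 45;0 0 3 0 45;0 0 4 0 45'; python3 tilt.py; python3 shift.py '0 0 1 0 45;0 0 2 0 45;0 0 2 0 45'; python3 tilt.py
```

```text
time: 9.87
tool_pos: [525.5, -118.1, 39.9]
eef_rot: [1.0, 0.018, 0.002, 0.0]
ft_force: [2.3, 0.9, 6.3]
finger_gap: 54.8
finger_force: 46.6
rows 146 377 slope rad -0.177 top z at tool x 58.1 res 1.6 X [ 49.8 -26.7] Y 0.8 tool [ 525.4 -118.1   39.7] yaw 0.035 F [3.3 0.6 5.5] M [ 0.18 -0.34 -0.06] t 9.9167
time: 10.17
tool_pos: [526.0, -118.1, 38.9]
eef_rot: [1.0, 0.017, 0.003, 0.0]
ft_force: [1.1, 1.4, 14.7]
finger_gap: 54.9
finger_force: 47.7
rows 147 377 slope rad -0.173 top z at tool x 56.4 res 0.7 X [ 49.1 -26.1] Y 0.8 tool [ 526.  -118.1   38.9] yaw 0.035 F [ 0.7  2.1 15.5] M [ 0.4   0.29 -0.09] t 10.2167
```

The toe is on the floor at a tilt of about 0.175. Now I ease off and slide forward.

```bash
python3 shift.py '0 0 -1 0 45;3 0 -2 0 45;6 0 -2 0 45;9 0 -2 0 45;9 0 -2 0 45'; python3 tilt.py
```

```text
time: 10.63
tool_pos: [532.5, -118.2, 38.8]
eef_rot: [1.0, 0.017, -0.0, 0.0]
ft_force: [-2.1, 0.6, 8.3]
finger_gap: 55.0
finger_force: 46.8
rows 136 377 slope rad -0.242 top z at tool x 59.3 res 2.6 X [ 53.3 -20.4] Y 0.7 tool [ 532.6 -118.2   38.8] yaw 0.035 F [-1.7 -0.3  8.1] M [0.03 0.58 0.04] t 10.6833
```

```bash
python3 shift.py '2 0 -1 0 45;4 0 -1 0 45;6 0 -1 0 45;6 0 -1 0 45'; python3 - <<'E'
from tilt import *
tilt("pics/w5.npy");f=np.load("pics/w5.npy",allow_pickle=True).item()
cv2.imwrite("pics/w5.png",cv2.resize(f["image"][60:330,150:420],(600,600),interpolation=cv2.INTER_CUBIC))
E
```

```text
time: 11.02
tool_pos: [538.4, -117.7, 38.9]
eef_rot: [1.0, 0.017, -0.0, -0.0]
ft_force: [0.8, -1.1, -2.2]
finger_gap: 55.0
finger_force: 45.7
rows 147 377 slope rad -0.211 top z at tool x 58.0 res 1.9 X [ 49.4 -22.8] Y 0.7 tool [ 538.4 -117.7   39. ] yaw 0.035 F [ 0.9  0.5 -2. ] M [ 0.01 -0.03  0.07] t 11.0667
```

View pics/w5.png

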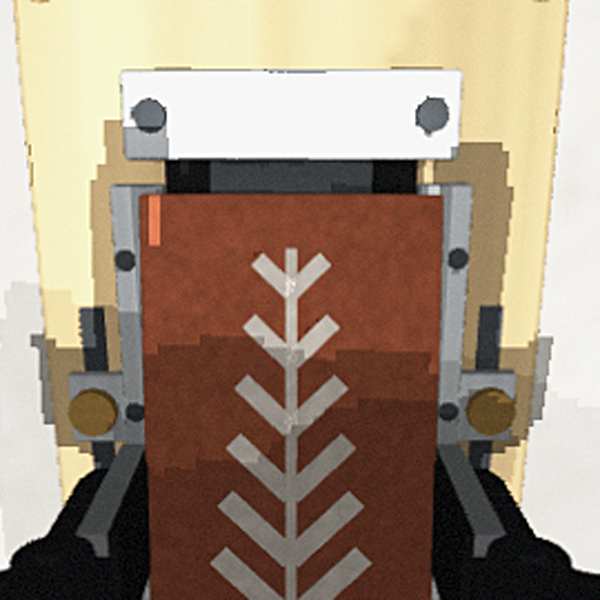

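The view shows the toe (columns 207–372) now reaching under the bridge edge at row 158, centred. I continue forward gently, watching the force.

```bash
python3 shift.py '1 0 1 0 45;2 0 1 0 45;3 0 1 0 45'|grep -E "pos|ft_";python3 shift.py '1 0 0 0 45;2 0 0 0 45;2 0 0 0 45'|grep -E "pos|ft_"; python3 tilt.py
```

```text
tool_pos: [541.3, -117.7, 38.4]
ft_force: [-0.3, -0.5, -1.8]
tool_pos: [543.5, -117.5, 38.3]
ft_force: [-1.0, -0.0, -3.7]
rows 147 377 slope rad -0.170 top z at tool x 56.0 res 0.9 X [ 49.4 -25.9] Y 0.8 tool [ 543.4 -117.5   38.3] yaw 0.035 F [-0.2  0.4 -2.7] M [-0.   -0.04 -0.02] t 11.6167
```

```bash
python3 shift.py '1 0 0.5 0 45;1.5 0 0.5 0 45;1.5 0 0.5 0 45'|grep -E "pos|ft_";python3 shift.py '1 0 0 0 45;1.5 0 0 0 45;1.5 0 0 0 45'|grep -E "pos|ft_";python3 shift.py '1 0 0 0 45;1.5 0 0 0 45;1.5 0 0 0 45'|grep -E "pos|ft_"
```

```text
tool_pos: [545.0, -117.5, 38.0]
ft_force: [-1.7, -0.5, -1.9]
tool_pos: [545.6, -117.5, 37.8]
ft_force: [-5.5, 0.4, 2.1]
tool_pos: [545.6, -117.5, 37.6]
ft_force: [-13.2, 1.1, 9.0]
```

The toe met the stop with about 13 N. Next I unload it, let go, rise and shut the fingers.

```bash
python3 shift.py '-1.5 0 0 0 45;-2.5 0 1.5 0 45;-2.5 0 1.5 0 45;-2.5 0 1.5 0 52;-2.5 0 1.5 0 60;-2.5 0 1.5 0 75;-2.5 0 1.5 0 80'; python3 shift.py '0 0 -20 0 80;0 0 -45 0 80;0 0 -55 0 20;-30 0 -55 0 0;-55 0 -55 0 0;-55 0 -55 0 0;-55 0 -55 0 0' 60; python3 - <<'E'
from tilt import *
tilt("pics/w6.npy");f=np.load("pics/w6.npy",allow_pickle=True).item()
cv2.imwrite("pics/w6.png",f["image"])
E
```

```text
time: 12.95
tool_pos: [545.9, -117.5, 36.7]
eef_rot: [1.0, 0.017, 0.001, 0.0]
ft_force: [1.0, -0.4, -0.3]
finger_gap: 79.8
finger_force: 0.0
time: 13.53
tool_pos: [489.8, -119.8, 91.6]
eef_rot: [1.0, 0.017, 0.0, 0.0]
ft_force: [0.9, 0.3, -0.2]
finger_gap: 19.2
finger_force: 0.0
rows 33 284 slope rad -0.115 top z at tool x 57.8 res 0.6 X [98.5 -5.6] Y 0.8 tool [ 490.7 -119.6   91.7] yaw 0.035 F [ 0.8 -0.2 -0.5] M [ 0.01 -0.05  0.03] t 13.5833
```

View pics/w6.png

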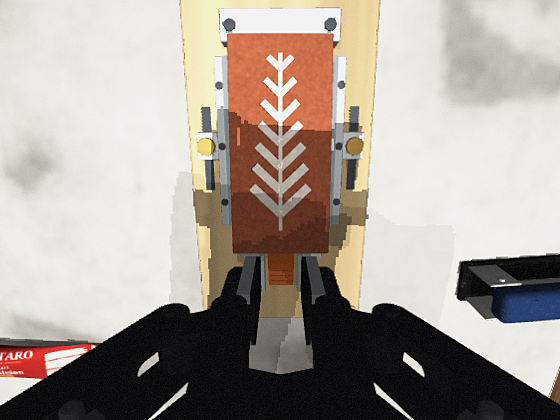

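The toe is under the bridge, the block is square, and the heel rests on the ramp at a tilt of about 0.115, with the latch at (282,270). Now I press the heel down with shut fingers.

```bash
python3 shift.py '3 0 0 0 0;3 0 15 0 0;3 0 27 0 0;3 0 30 0 0;3 0 33 0 0;3 0 36 0 0'; python3 shift.py '0 0 2 0 0;0 0 4 0 0;0 0 6 0 0'; python3 shift.py '0 0 2 0 0;0 0 4 0 0;0 0 5 0 0'
```

```text
time: 14.08
tool_pos: [493.3, -119.2, 55.3]
eef_rot: [1.0, 0.017, -0.0, -0.0]
ft_force: [-3.7, -0.3, 7.2]
finger_gap: 0.3
finger_force: 3.4
time: 14.33
tool_pos: [493.8, -119.4, 49.7]
eef_rot: [1.0, 0.017, 0.0, 0.0]
ft_force: [-0.2, -0.1, -0.8]
finger_gap: -0.2
finger_force: 0.0
time: 14.58
tool_pos: [493.4, -119.2, 44.2]
eef_rot: [1.0, 0.017, -0.0, -0.0]
ft_force: [-0.2, 0.3, 0.9]
finger_gap: 0.3
finger_force: 0.0
```

```bash
python3 shift.py '0 0 1 0 0;0 0 1.5 0 0;0 0 1.5 0 0'; python3 shift.py '0 0 -25 0 0;0 0 -55 0 0;-20 0 -80 0 0;-40 0 -80 0 0;-40 0 -80 0 0;-40 0 -80 0 0'; python3 - <<'E'
from tilt import *
tilt("pics/w7.npy");f=np.load("pics/w7.npy",allow_pickle=True).item()
cv2.imwrite("pics/w7.png",cv2.resize(f["image"][0:300,140:420],(560,600),interpolation=cv2.INTER_CUBIC))
c=blob(f,(3,90,20),(14,255,255),(200,0,360,225),25);print(rect(f,c,44))
E
```

```text
time: 14.83
tool_pos: [493.5, -119.3, 44.1]
eef_rot: [1.0, 0.017, -0.0, 0.0]
ft_force: [-7.3, 1.3, 17.0]
finger_gap: -0.0
finger_force: 8.2
time: 15.33
tool_pos: [453.1, -121.0, 123.2]
eef_rot: [1.0, 0.017, 0.0, 0.0]
ft_force: [1.3, 0.7, -0.2]
finger_gap: 0.2
finger_force: 0.0
rows 0 237 slope rad 1.165 top z at tool x -152.0 res 69.2 X [ 124.1 -146.1] Y 0.2 tool [ 453.5 -120.8  122.9] yaw 0.035 F [ 0.7  0.1 -0.2] M [0.04 0.02 0.06] t 15.3833
(522.2401733398438, -118.12328338623047, [56.25831985473633, 141.4540252685547], np.float32(0.037499133))
```

View pics/w7.png

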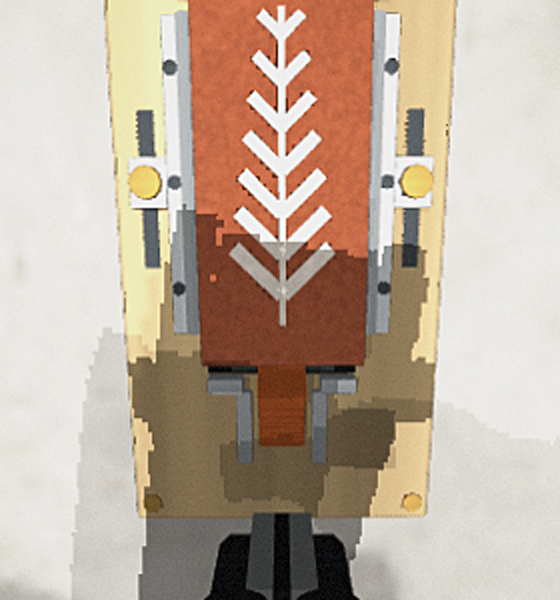

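The view shows the block square in the pocket, with the latch nose over its heel at (282,372). The press met solid support at z = 44 mm, which is the seated height. A last level check without the latch in the mask:

```bash
python3 - <<'E'
from h import *
f=np.load("pics/w7.npy",allow_pickle=True).item()
m=cv2.inRange(cv2.cvtColor(f["image"],cv2.COLOR_BGR2HSV),np.array((3,90,20)),np.array((14,255,255)))
m=cv2.morphologyEx(m,cv2.MORPH_CLOSE,np.ones((25,25)));P=[]
for y in range(8,175,8):
    x=np.where(m[y,200:360])[0]+200;o,d=ray(f,[[x[0]-.5,y],[x[-1]+.5,y]]);d=d/-d[:,2:]
    P.append(o+56/abs(d[0,1]-d[1,1])*d.mean(0))
P=np.array(P);c=np.polyfit(P[:,0]-520,P[:,2],1);print(c,np.polyfit(P[:,0],P[:,1],1)[0])
E
```

```text
[-1.22064909e-02  4.42867972e+01] 0.039380677556036185
```

```bash
python3 -c "
from workcell import r
print(r.close_job())"
```

```text
the job is handed in; nothing more can be done
None
```

I loaded the block and handed the job in at about 15 s: the toe met the stop at about 13 N, the heel snapped under the latch, and my last check showed the block flat and square; the judge's result was not shown.

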